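# Offer up the lacquered escutcheon with tongs

## Task

The bronze keyhole escutcheon on its drying block is freshly lacquered, so it may only be touched with the spring tongs: pick up the tongs, close their tips on the escutcheon's round body and lift it off the block. Carry it over the lock hole of the green cabinet door and finish while holding it there in the tongs, upright, steady and centred, about 10 cm above the door, still gripping the tongs. The gripper itself must never touch the escutcheon, and the other hardware stays where it lies.

Things in the scene. Friction and masses are not known exactly. Their poses are not given: they have to be found in the camera images.
- tongs: Steel spring tongs lying on the table, 210 mm long, 150 g, opening sideways (level): two arms, left (+y) and right (-y), on an upright pin at the rear, rubber tips in front. Origin on the underside, midway between the two grip plates of the open tongs; x towards the tips (at +98 mm; pin at -90 mm), z up. Body is rigid with pin and left arm; the right arm hinges. Balance point within 15 mm of the origin.
- tongs_grip (a point): Point 17 mm above the tongs' origin, midway between the arms' flat upright grip plates, each 56 mm long and 34 mm tall, to be squeezed together between two fingers from above: 58 mm over the outsides when open. 1 mm of squeeze closes the tips by 2 mm. The spring pushes back with 5 N at first, 10 N on the escutcheon, so a part squeeze already holds the tongs for lifting.
- tongs_jaw (a joint): Closing angle of the right arm about the pin (rad): 0 open (tip gap 58 mm), 0.16 closed on a 28 mm thing (plates then parallel, 44 mm over them), 0.22 the stop (tip gap 16 mm). Springs back to 0. The tongs' midline turns by half this angle from the tongs' x axis, towards +y.
- tip_left (a point): Middle of the inner face of the left rubber tip pad, 18 mm above the tongs' underside. The pad is 34 mm long, 16 mm tall.
- tip_right (a point): The same on the right tip pad; midway between the two is where a thing is gripped.
- escutcheon: Bronze keyhole escutcheon, about 80 g, standing on one of the two pale wooden blocks (which one varies): round foot flange 44 mm across, 4 mm thick, and above it a straight round body 28 mm across up to 30 mm height, with a dark keyhole on the flat top. Origin at the centre of its underside, z up.
- escutcheon_waist (a point): Point on the escutcheon's axis 18 mm above its underside, the middle of the part the tongs should grip.
- block_a: Fixed pale wooden drying block under the escutcheon, 56 x 56 x 30 mm, origin at the centre of its underside; its twin under the bush is alike.
- door: Small green-painted tin cabinet door, fixed, lying flat on two battens, 160 (x) x 240 (y) mm; its top face is 36 mm above the table. Origin on the table under its centre.
- lock_hole (a point): Centre of the door's round dark lock hole (22 mm, steel rim 30 mm) at the door's top face, 85 mm from the door's centre towards its -y edge.
- padlock: Bystander: brass padlock with chrome shackle lying flat, about 44 x 80 x 20 mm
- hinge_1: Bystander: galvanized butt hinge lying open and flat, 64 x 67 x 8 mm
- hinge_2: Bystander: second galvanized butt hinge, the same
- latch: Bystander: zinc gate latch (plate with a sliding bolt) lying flat, 40 x 130 x 17 mm
- oil_can: Bystander: small upright oil can, 52 mm across, 100 mm tall
- screwdriver: Bystander: screwdriver lying flat
- bush: Bystander: plain bronze bush on the other pale wooden block, straight cylinder 26 mm across, 34 mm tall, no flange, round dark hole on top; origin at the centre of its underside. Not wanted
There are look-alikes about, which are no part of the job. Leave any blue or purple look-alike of the tongs alone. Leave any pink look-alike of the block_a alone.

How it is judged (in metres and radians):
On the way:
1. the escutcheon is lifted off its block, gripped between the tips of the tongs (height (world z) of escutcheon above 0.045 m and contact force between escutcheon and block_a below 0.05 N and contact force between escutcheon and tongs above 1 N and contact force between tongs and the fingers above 2 N and distance between escutcheon_waist and tip_left below 0.035 m and distance between escutcheon_waist and tip_right below 0.035 m and contact force between escutcheon and the fingers below 0.2 N and contact force between escutcheon and the arm below 0.2 N), for 0.2 s.
At the end, for the whole second after the job is handed in: The escutcheon is held between the tongs' tips, the gripper squeezing only the tongs; its axis is within 25 mm of the lock hole's centre, its underside 5 to 16 cm above the door, within 20 degrees of upright, slower than 3 cm/s; neither it nor the tongs rest on the door (contact force between escutcheon and tongs above 1 N and contact force between tongs and the fingers above 2 N and distance between escutcheon_waist and tip_left below 0.035 m and distance between escutcheon_waist and tip_right below 0.035 m and contact force between escutcheon and the fingers below 0.2 N and contact force between escutcheon and the arm below 0.2 N and horizontal distance between escutcheon and lock_hole below 0.025 m and height (world z) of escutcheon between 0.086 and 0.196 m and angle between escutcheon's own z axis and vertical below 0.35 rad and linear speed of escutcheon below 0.03 m/s and contact force between each of escutcheon, tongs and door below 0.05 N); the arm keeps its last pose, push and grip.
It fails at once if the gripper or arm touches the lacquered escutcheon (not (contact force between escutcheon and the fingers below 0.2 N) or not (contact force between escutcheon and the arm below 0.2 N)).
It fails at once if other hardware is pushed more than 3 cm from its place (distance of any of padlock, hinge_1, hinge_2, latch, oil_can, screwdriver, bush from where it was at the start of the episode above 0.03 m).
It also fails if it takes over 51 s, if anything falls off the work surface, if the arm or the gripper's body presses on something with over 40 N, if the wrist force passes 120 N, or if a joint passes its speed limit or range.

## Robot

A 6-joint arm with a two-finger parallel gripper is mounted at the origin on the work surface. World frame = base frame: x ahead of the robot, y to its left, z up, the work surface at z = 0. Lengths are in m, angles in degrees, forces in N, time in s.
With the tool pointing down it reaches from about 0.375 to 0.975 m from the base axis. Payload 3.8 kg.
Tool frame: the origin (TCP) lies on the centre line of the jaws, within the pads' length; the fingertips stand 11 mm ahead of it and the grasp point (between the pads) lies 8 mm behind it; z points along the fingers, y is the line along which they close (so a half turn about z gives the same grasp; the last joint's range is limited). The gripper opens to 85 mm and grips with 20 to 120 N. Pads are 22 mm wide; open, the fingers measure 114 mm over their backs; the gripper's body (76 mm by 85 mm) begins 54 mm behind the grasp point. The pads swing forward as they close: fully open they stand 13 mm farther back than shut.
Start: joints at [70.078, 15.12, 91.902, -0, 72.978, -2.114], TCP at [0.206, 0.643, 0.242] pointing down, gripper open.
Joint ranges: [-150.88, 150.88], [-54.13, 125.18], [17.81, 147.31], [-75.09, 255.09], [0, 152.58], [-146.25, 146.25]. Speed limits (degrees/s): [147.25, 147.25, 180, 180, 180, 180].

## Interface

Orientations are given as [roll, pitch, yaw] about the fixed x, y, z axes, in that order (R = Rz(yaw) Ry(pitch) Rx(roll)).
In Python, from workcell import env gives the robot as it stands. The module is installed in compiled form; this text tells all that it offers.
- The arm moves only by the tool apply_moves, never from a script. Its argument "targets" is a list of rows, each an object of numbers: "x", "y", "z": the shift along the tool's x, y, z in m; "spin": the turn about the tool's z in rad. A call has exactly 8 rows; each row is the pose to reach, as a shift and turn from the pose commanded when the call began, along the tool's axes at that moment; what a row does not reach only later rows make up. A row lasts 1/10 s, in which the tool goes at most 50 mm and 8.59 degrees, less where a joint would pass 70% of its speed; a pose out of reach is approached as far as the arm can. A call with a gripper value outside its range is refused whole. "hand" is the finger opening in m, from 0 to 0.0854, set as the call begins (left out, the last holds). The fingers move at their own pace and stop on an object; "newtons" is the grip in N (left out, the last holds). Time passes only in rows, so rows that repeat a pose let the fingers close, or fill a call up. It gives the time, the measured TCP pose, the force, the opening and the grip force at its end, in the units of the state.
- env.observe(): the state, without advancing time (a new reading comes with each control period).
- env.snapshot(name): name is "side" or "top"; returns the picture (400x640x3 uint8, red, green, blue); there is no depth.
- env.camera_info(name): a dict with "fx", "fy", "cx", "cy" (pixels), "R" (3x3) and "t" (3): a world point X has camera coordinates R X + t. Camera axes: x right, y down, z forward; pixel columns grow to the right and rows downward; lengths in m; the calibration is good to about 2 mm. A picture is of the moment at which its call begins. camera_info takes no time and is no camera call.
- env.job_done(): hands the job in; it is judged then, once.
The state is a dict: "t": time; "joint_pos": joint angles; "qd": joint speeds; "joint_efforts": joint torques, N m; "position": TCP position; "orientation": TCP orientation; "ft_force": force on the tool from outside, world axes, zero at the start; "ft_torque": the same for the moment, N m; "opening": finger opening in m; "gripper_force": force on a finger pad.
Only numpy, scipy, OpenCV 4.12 (cv2) and the standard library are available. Lean on these libraries where they do the work, as an engineer would, in place of code of your own. Each camera call takes 0.05 s, during which the arm holds its last target. There are 200 camera calls.

## Working session

There is one attempt and no reset: what is moved stays moved. The work goes in short steps, Python scripts to look and compute and a tool call to move; the robot and the scene stay as the last step left them, time stands still between calls to the robot, and variables do not carry over. Pictures are saved under pics/ and viewed, at most 10 in all, crops included, and the job is handed in when it is done.

Besides the shell and the picture viewer there is one more tool, called after "Emit:" as name(argument=value, ...) on one line, values as JSON. apply_moves: Moves the arm, as the interface text tells. Its arguments: {"type":"object","properties":{"targets":{"type":"array"},"hand":{"type":"number"},"newtons":{"type":"number"}},"required":["targets"]}

```bash
mkdir -p pics; python3 - <<'E'
from workcell import env
import cv2,numpy as np
for n in("top","side"):
    im=env.snapshot(n); cv2.imwrite(f"pics/{n}0.png",im[:,:,::-1])
    c=env.camera_info(n); R=np.array(c["R"]);print(n,c["fx"],c["cx"],c["cy"],(-R.T@np.array(c["t"])).round(3),R.round(3).tolist())
s=env.observe();print(s["t"],s["position"],s["orientation"],s["opening"])
E
```

```text
top 403.95471673500776 321.7166204613671 194.83503512301073 [0.385 0.023 1.257] [[-0.02, -1.0, -0.006], [-0.995, 0.021, -0.098], [0.098, 0.004, -0.995]]
side 507.17308843520937 318.73630676596224 201.76780446374275 [ 0.342 -0.991  0.867] [[0.989, -0.146, 0.018], [-0.074, -0.603, -0.794], [0.127, 0.784, -0.607]]
0.1 [0.20619789 0.64204703 0.24105789] [-1.79880884e+02 -2.63192643e-03  1.62195444e+02] 0.08549403399452843
```

View pics/top0.png

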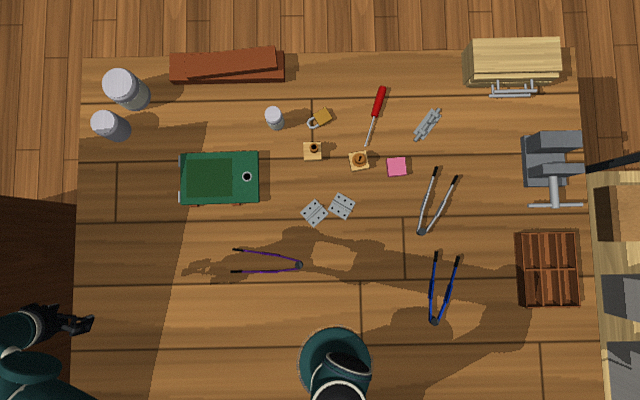

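View pics/side0.png

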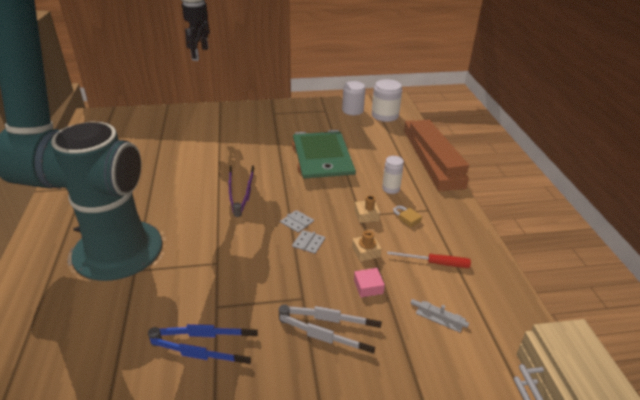

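The top picture shows the steel tongs with the pin at about (421,232) and tips at (436,170) and (456,178). The two blocks are near (313,150) and (359,160), and the lock hole is at (247,176). I'll zoom in to tell the escutcheon from the bush.

```bash
python3 - <<'E'
import cv2,numpy as np
t=cv2.imread("pics/top0.png");s=cv2.imread("pics/side0.png")
a=cv2.resize(t[130:240,290:470],None,fx=4,fy=4,interpolation=cv2.INTER_CUBIC)[:, :720]
b=cv2.resize(s[185:270,340:440],None,fx=3,fy=3,interpolation=cv2.INTER_CUBIC)
d=cv2.resize(s[295:360,270:390],None,fx=3,fy=3,interpolation=cv2.INTER_CUBIC)
cv2.imwrite("pics/z1.png",a)
o=np.zeros((460,370,3),np.uint8);o[:255,:300]=b;o[260:455,:360]=d
cv2.imwrite("pics/z2.png",o)
E
```

```text
(no output)
```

View pics/z1.png

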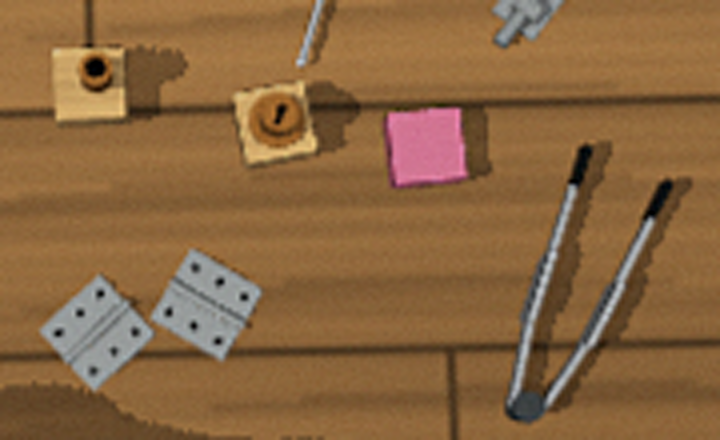

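View pics/z2.png

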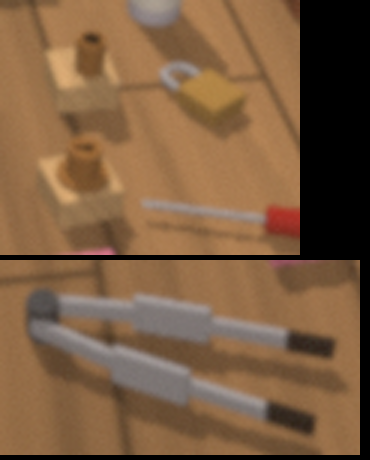

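Block at (359,160) carries the flanged piece with the keyhole: that is the escutcheon. The one at (313,150) is the bush. Next, mask and triangulate the pads, pin, escutcheon top and lock hole.

```bash
cat > h.py <<'E'
from workcell import env
import cv2,numpy as np
C={n:env.camera_info(n) for n in("top","side")}
def ray(n,p):
    c=C[n];R=np.array(c["R"]);o=-R.T@np.array(c["t"])
    d=R.T@np.array([(p[0]-c["cx"])/c["fx"],(p[1]-c["cy"])/c["fy"],1]);return o,d/np.linalg.norm(d)
def plane(n,p,z):
    o,d=ray(n,p);return o+d*(z-o[2])/d[2]
def tri(a,b):
    o1,d1=ray("top",a);o2,d2=ray("side",b)
    s=np.linalg.lstsq(np.c_[d1,-d2],o2-o1,rcond=None)[0]
    return (o1+s[0]*d1+o2+s[1]*d2)/2, np.linalg.norm(o1+s[0]*d1-o2-s[1]*d2)
def proj(n,X):
    c=C[n];q=np.array(c["R"])@X+np.array(c["t"]);return np.array([c["fx"]*q[0]/q[2]+c["cx"],c["fy"]*q[1]/q[2]+c["cy"]])
def blobs(im,roi,f,amin=6):
    x0,x1,y0,y1=roi;h=cv2.cvtColor(im[y0:y1,x0:x1],cv2.COLOR_BGR2HSV).astype(int)
    m=f(h[...,0],h[...,1],h[...,2]).astype(np.uint8)
    n,l,st,ce=cv2.connectedComponentsWithStats(m,connectivity=8)
    return [((ce[i]+[x0,y0]).round(1).tolist(),int(st[i,4]),(st[i,:4]+[x0,y0,0,0]).tolist()) for i in range(1,n) if st[i,4]>=amin]
E
python3 - <<'E'
from h import *
t=cv2.imread("pics/top0.png");s=cv2.imread("pics/side0.png")
dark=lambda h,S,v:v<55
print("pads",blobs(t,(425,465,160,190),dark,4),blobs(s,(355,390,310,355),dark,4))
grey=lambda h,S,v:(S<70)&(v>40)&(v<115)
print("pin",blobs(t,(410,432,222,242),grey,4),blobs(s,(275,296,298,325),grey,4))
print("hole",blobs(t,(240,254,168,184),dark,4),blobs(s,(318,338,160,172),dark,4))
bronze=lambda h,S,v:(h>5)&(h<18)&(S>120)
print("esc",blobs(t,(346,374,148,172),bronze,4),blobs(s,(352,384,228,250),bronze,4))
print("key",blobs(t,(352,370,150,168),dark,3),blobs(s,(360,378,228,240),dark,3))
wood=lambda h,S,v:(v>175)&(S<160)
print("tongs grey side",blobs(s,(290,375,300,350),lambda h,S,v:(S<45)&(v>120)))
print("tongs grey top",blobs(t,(415,460,170,235),lambda h,S,v:(S<60)&(v>120)))
E
```

```text
pads [([434.8, 171.1], 32, [432, 166, 6, 11]), ([454.3, 179.3], 30, [451, 175, 7, 10])] [([372.2, 322.8], 22, [367, 321, 12, 4]), ([366.2, 347.4], 37, [361, 345, 12, 6])]
pin [([418.0, 223.5], 4, [418, 222, 1, 4]), ([421.5, 230.8], 60, [417, 226, 11, 10])] [([284.2, 312.3], 127, [279, 305, 13, 20])]
hole [([246.6, 176.3], 31, [244, 174, 6, 6])] []
esc [([360.1, 159.0], 506, [346, 148, 28, 24])] [([368.3, 237.6], 623, [352, 228, 32, 22])]
key [([359.4, 157.9], 7, [359, 156, 2, 5])] []
tongs grey side [([326.2, 314.0], 550, [290, 307, 76, 16]), ([321.4, 332.4], 531, [290, 317, 68, 30])]
tongs grey top [([425.0, 202.3], 105, [417, 176, 17, 55]), ([440.5, 207.4], 102, [427, 185, 27, 46])]
```

```bash
python3 - <<'E'
from h import *
s=cv2.imread("pics/side0.png")
print(blobs(s,(318,338,160,174),lambda h,S,v:v<80,3))
for n,a,b in(("L",(434.8,171.1),(372.2,322.8)),("R",(454.3,179.3),(366.2,347.4)),("pin",(421.5,230.8),(284.2,308.5)),("esc",(360,158.7),(369,232.5)),("hole",(246.6,176.3),(327.5,166.3))):
    X,e=tri(a,b);print(n,X.round(4),round(e,4))
L=plane("top",(434.8,171.1),.026);R=plane("top",(454.3,179.3),.026);P=plane("top",(421.5,230.8),.036)
E=plane("top",(360,158.7),.06);H=plane("top",(246.6,176.3),.036)
print("planes",L,R,P,"gap",np.linalg.norm(L-R),"len",np.linalg.norm((L+R)/2-P),E,H)
d=((L+R)/2-P)[:2];d/=np.linalg.norm(d);print("yaw",np.degrees(np.arctan2(d[1],d[0])),"origin from tips",(L+R)[:2]/2-d*.098,"from pin",P[:2]+d*.09)
s=env.observe();print(s["position"],s["orientation"],s["joint_pos"])
import math
from scipy.spatial.transform import Rotation as Ro
print(Ro.from_euler("xyz",s["orientation"],degrees=True).as_matrix().round(3))
E
```

```text
[([327.4, 165.1], 11, [326, 164, 4, 3])]
L [ 0.5721 -0.3227  0.0174] 0.003
R [ 0.5456 -0.3817  0.0173] 0.0023
pin [ 0.3901 -0.2706  0.03  ] 0.0005
esc [ 0.6114 -0.0887  0.0628] 0.0046
hole [0.5683 0.2577 0.0315] 0.001
planes [ 0.57232712 -0.3205635   0.026     ] [ 0.54563679 -0.37906416  0.026     ] [ 0.39036417 -0.26918198  0.036     ] gap 0.06430162968346206 len 0.18717225098746526 [ 0.60958146 -0.08867186  0.06      ] [0.56708526 0.25692082 0.036     ]
yaw -25.556802385855384 origin from tips [ 0.47057047 -0.30753607] from pin [ 0.4715584  -0.30800849]
[0.20619789 0.64204703 0.24105789] [-1.79880884e+02 -2.63192643e-03  1.62195444e+02] [ 7.00799891e+01  1.51660514e+01  9.19749571e+01 -1.84777004e-03
  7.29781234e+01 -2.11491453e+00]
[[-0.952  0.306 -0.001]
 [ 0.306  0.952 -0.002]
 [ 0.    -0.002 -1.   ]]
```

Triangulated points agree with the given sizes: heights 17, 30, 63 and 32 mm against 18, about 36, 60 and 36 mm, and pin to tip 187 mm. The tongs origin is about (0.471,-0.308) at yaw -25.6°. The tool will take them with its x axis pointing rearward along the tongs.

```bash
cat >> h.py <<'E'
from scipy.spatial.transform import Rotation as Ro
def rel(pos,yaw,frm=None):
    s=env.observe();p,o=frm or (s["position"],s["orientation"])
    M=Ro.from_euler("xyz",o,degrees=True).as_matrix()
    d=M.T@(np.array(pos)-np.array(p)); dy=(yaw-o[2]+180)%360-180
    return d.round(4).tolist(),"spin",round(-np.radians(dy),4)
def st():
    s=env.observe();print(round(s["t"],2),np.round(s["position"],4),np.round(s["orientation"],2),"op",round(s["opening"],4),"gf",np.round(s["gripper_force"],1),"ft",np.round(s["ft_force"],1),"j",np.round(s["joint_pos"],0))
E
python3 - <<'E'
from h import *
for p in((.45,.3,.24),(.50,0,.22),(.471,-.308,.14)):print(rel(p,154.4))
print("oil",plane("top",(273,110),.1))
E
```

```text
([-0.3367, -0.2511, 0.0016], 'spin', np.float64(0.1361))
([-0.4761, -0.5214, 0.0221], 'spin', np.float64(0.1361))
([-0.5426, -0.8234, 0.1027], 'spin', np.float64(0.1361))
oil [0.75280646 0.16649437 0.1       ]
```

Emit:
apply_moves(targets=[{"x": -0.04, "y": -0.03}, {"x": -0.08, "y": -0.06}, {"x": -0.12, "y": -0.09}, {"x": -0.16, "y": -0.12}, {"x": -0.2, "y": -0.15}, {"x": -0.24, "y": -0.18}, {"x": -0.28, "y": -0.21}, {"x": -0.32, "y": -0.24}], hand=0.0854, newtons=40)

```text
$.targets[0]: bad value
```

Emit:
apply_moves(targets=[{"x": -0.02, "y": -0.04}, {"x": -0.04, "y": -0.085}, {"x": -0.06, "y": -0.13}, {"x": -0.08, "y": -0.175}, {"x": -0.1, "y": -0.22}, {"x": -0.12, "y": -0.26}, {"x": -0.14, "y": -0.3}, {"x": -0.16, "y": -0.34}])

```text
$.targets[0]: bad value
```

```bash
python3 - <<'E'
from h import *
st();print(rel((.471,-.308,.10),154.4))
E
```

```text
0.1 [0.2062 0.642  0.2411] [-179.88   -0.    162.2 ] op 0.0855 gf 0.0 ft [-0.1 -0.3  0.9] j [70. 15. 92. -0. 73. -2.]
([-0.5426, -0.8233, 0.1427], 'spin', np.float64(0.1361))
```

Emit:
apply_moves(targets=[{"x": -0.04, "y": -0.03, "z": 0, "spin": 0}, {"x": -0.08, "y": -0.06, "z": 0, "spin": 0}, {"x": -0.12, "y": -0.09, "z": 0, "spin": 0}, {"x": -0.16, "y": -0.12, "z": 0, "spin": 0}, {"x": -0.2, "y": -0.15, "z": 0, "spin": 0}, {"x": -0.24, "y": -0.18, "z": 0, "spin": 0}, {"x": -0.28, "y": -0.21, "z": 0, "spin": 0}, {"x": -0.32, "y": -0.24, "z": 0, "spin": 0}], hand=0.0854, newtons=40)

```text
t: 0.9
position: [0.4382, 0.3143, 0.2419]
orientation: [-180.0, -0.0, 162.2]
ft_force: [1.1, 0.4, 0.0]
opening: 0.0853
gripper_force: 0.0
```

Emit:
apply_moves(targets=[{"x": -0.02, "y": -0.04, "z": 0, "spin": 0}, {"x": -0.04, "y": -0.085, "z": 0, "spin": 0}, {"x": -0.06, "y": -0.13, "z": 0, "spin": 0}, {"x": -0.08, "y": -0.175, "z": 0, "spin": 0}, {"x": -0.1, "y": -0.22, "z": 0, "spin": 0}, {"x": -0.12, "y": -0.26, "z": 0, "spin": 0}, {"x": -0.14, "y": -0.3, "z": 0, "spin": 0}, {"x": -0.16, "y": -0.34, "z": 0, "spin": 0}])

```text
t: 1.7
position: [0.4856, -0.0582, 0.242]
orientation: [180.0, -0.0, 162.2]
ft_force: [0.5, 0.7, -0.2]
opening: 0.0858
gripper_force: 0.0
```

```bash
python3 - <<'E'
from h import *
st();print(rel((.471,-.308,.10),154.4))
E
```

```text
1.7 [ 0.4856 -0.0582  0.242 ] [ 1.7999e+02 -1.0000e-02  1.6218e+02] op 0.0858 gf 0.0 ft [ 0.5  0.7 -0.2] j [-10.  -5. 114.   0.  71. -82.]
([-0.0626, -0.2423, 0.142], 'spin', np.float64(0.1357))
```

Emit:
apply_moves(targets=[{"x": -0.01, "y": -0.04, "z": 0.01, "spin": 0.05}, {"x": -0.02, "y": -0.08, "z": 0.03, "spin": 0.1}, {"x": -0.03, "y": -0.12, "z": 0.05, "spin": 0.136}, {"x": -0.045, "y": -0.16, "z": 0.07, "spin": 0.136}, {"x": -0.055, "y": -0.2, "z": 0.09, "spin": 0.136}, {"x": -0.0625, "y": -0.235, "z": 0.11, "spin": 0.136}, {"x": -0.0625, "y": -0.242, "z": 0.13, "spin": 0.136}, {"x": -0.0625, "y": -0.242, "z": 0.142, "spin": 0.136}])

```text
t: 2.5
position: [0.4699, -0.3066, 0.098]
orientation: [180.0, -0.2, 154.2]
ft_force: [-0.4, -0.3, -0.7]
opening: 0.0856
gripper_force: 0.0
```

```bash
python3 - <<'E'
from h import *
a=env.snapshot("top")[:,:,::-1];b=env.snapshot("side")[:,:,::-1]
o=np.zeros((480,700,3),np.uint8)
o[:480,:360]=cv2.resize(a[150:270,390:480],None,fx=4,fy=4);o[:330,362:700]=cv2.resize(b[250:360,270:390],(338,330))
cv2.imwrite("pics/t1.png",o);st();print(rel((.471,-.308,.016),154.4))
E
```

```text
2.6 [ 0.4696 -0.3044  0.0976] [179.93  -0.31 154.37] op 0.0854 gf 0.0 ft [-0.8 -0.1 -0.1] j [ -36.   11.  114.    0.   56. -100.]
([-0.0032, -0.0028, 0.0816], 'spin', np.float64(-0.0006))
```

View pics/t1.png

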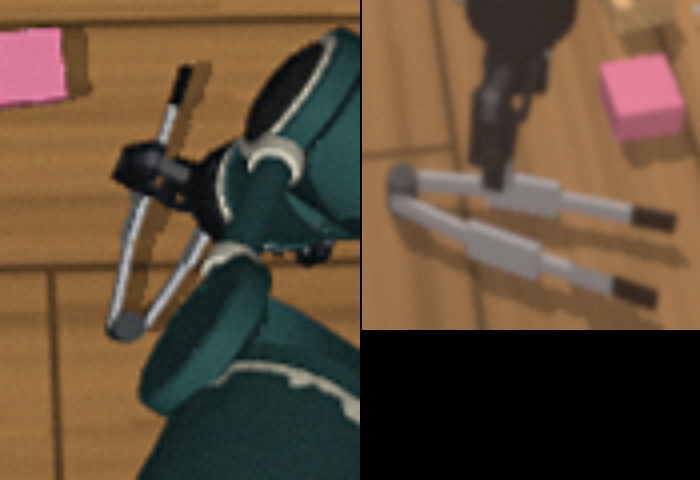

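The right-hand crop shows the fingers above the grip plates. I'm descending in two stages.

Emit:
apply_moves(targets=[{"x": -0.002, "y": -0.002, "z": 0.015, "spin": 0}, {"x": -0.002, "y": -0.002, "z": 0.03, "spin": 0}, {"x": -0.002, "y": -0.002, "z": 0.04, "spin": 0}, {"x": -0.002, "y": -0.002, "z": 0.045, "spin": 0}, {"x": -0.002, "y": -0.002, "z": 0.045, "spin": 0}, {"x": -0.002, "y": -0.002, "z": 0.045, "spin": 0}, {"x": -0.002, "y": -0.002, "z": 0.045, "spin": 0}, {"x": -0.002, "y": -0.002, "z": 0.045, "spin": 0}])

```text
t: 3.4
position: [0.473, -0.3089, 0.056]
orientation: [-180.0, 0.1, 154.4]
ft_force: [-0.1, -0.7, 0.4]
opening: 0.0857
gripper_force: 0.0
```

```bash
python3 - <<'E'
from h import *
st();print(rel((.471,-.308,.016),154.4))
E
```

```text
3.4 [ 0.473  -0.3089  0.056 ] [-1.7999e+02  8.0000e-02  1.5440e+02] op 0.0857 gf 0.0 ft [-0.1 -0.7  0.4] j [ -36.   14.  115.   -0.   51. -100.]
([0.0022, -0.0, 0.04], 'spin', np.float64(-0.0001))
```

Emit:
apply_moves(targets=[{"x": 0.002, "y": 0, "z": 0.012, "spin": 0}, {"x": 0.002, "y": 0, "z": 0.024, "spin": 0}, {"x": 0.002, "y": 0, "z": 0.034, "spin": 0}, {"x": 0.002, "y": 0, "z": 0.04, "spin": 0}, {"x": 0.002, "y": 0, "z": 0.042, "spin": 0}, {"x": 0.002, "y": 0, "z": 0.042, "spin": 0}, {"x": 0.002, "y": 0, "z": 0.042, "spin": 0}, {"x": 0.002, "y": 0, "z": 0.042, "spin": 0}])

```text
t: 4.2
position: [0.4711, -0.308, 0.0138]
orientation: [-180.0, 0.1, 154.4]
ft_force: [0.6, -0.5, 0.4]
opening: 0.0854
gripper_force: 0.0
```

Emit:
apply_moves(targets=[{"x": 0, "y": 0, "z": 0, "spin": 0}, {"x": 0, "y": 0, "z": 0, "spin": 0}, {"x": 0, "y": 0, "z": 0, "spin": 0}, {"x": 0, "y": 0, "z": 0, "spin": 0}, {"x": 0, "y": 0, "z": 0, "spin": 0}, {"x": 0, "y": 0, "z": 0, "spin": 0}, {"x": 0, "y": 0, "z": 0, "spin": 0}, {"x": 0, "y": 0, "z": 0, "spin": 0}], hand=0.051, newtons=40)

```text
t: 5.0
position: [0.4716, -0.3083, 0.0147]
orientation: [-180.0, 0.1, 154.4]
ft_force: [-1.5, 1.2, 5.6]
opening: 0.0512
gripper_force: 8.9
```

```bash
python3 - <<'E'
from h import *
st()
E
```

```text
5.0 [ 0.4716 -0.3083  0.0147] [-1.7999e+02  1.2000e-01  1.5440e+02] op 0.0512 gf 8.9 ft [-1.5  1.2  5.6] j [ -36.   17.  116.    0.   47. -100.]
```

Emit:
apply_moves(targets=[{"x": 0, "y": 0, "z": -0.01, "spin": 0}, {"x": 0, "y": 0, "z": -0.025, "spin": 0}, {"x": 0, "y": 0, "z": -0.045, "spin": 0}, {"x": 0, "y": 0, "z": -0.065, "spin": 0}, {"x": 0, "y": 0, "z": -0.085, "spin": 0}, {"x": 0, "y": 0, "z": -0.1, "spin": 0}, {"x": 0, "y": 0, "z": -0.11, "spin": 0}, {"x": 0, "y": 0, "z": -0.115, "spin": 0}])

```text
t: 5.8
position: [0.4711, -0.308, 0.1297]
orientation: [-180.0, 0.1, 154.4]
ft_force: [0.6, 0.4, -2.2]
opening: 0.0507
gripper_force: 7.1
```

```bash
python3 - <<'E'
from h import *
a=env.snapshot("top")[:,:,::-1];b=env.snapshot("side")[:,:,::-1]
o=np.zeros((480,760,3),np.uint8)
o[:480,:360]=cv2.resize(a[130:250,390:480],None,fx=4,fy=4);o[:390,362:752]=cv2.resize(b[210:340,270:400],(390,390))
cv2.imwrite("pics/t2.png",o);cv2.imwrite("pics/t2top.png",a);cv2.imwrite("pics/t2side.png",b);st()
tx=np.array([.6105,-.0888]);
for yaw in(0,-10,-20):
    d=np.array([np.cos(np.radians(yaw)),np.sin(np.radians(yaw))]);p=tx-.098*d;print(yaw,p,rel((*p,.13),yaw+180))
E
```

```text
5.9 [ 0.4709 -0.3078  0.1289] [-1.7999e+02  5.0000e-02  1.5440e+02] op 0.0511 gf 7.1 ft [ 0.1 -0.3 -1.3] j [ -36.    9.  112.    0.   59. -100.]
0 [ 0.5125 -0.0888] ([0.0571, 0.2155, -0.0012], 'spin', np.float64(-0.4468))
-10 [ 0.51398884 -0.07178248] ([0.0631, 0.2315, -0.0012], 'spin', np.float64(-0.2723))
-20 [ 0.51841012 -0.05528203] ([0.0663, 0.2483, -0.0012], 'spin', np.float64(-0.0978))
```

View pics/t2.png

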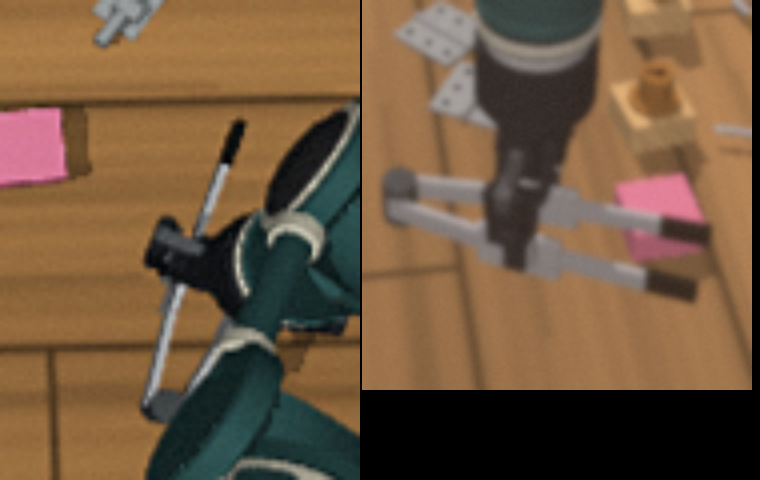

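Tongs are held level, and the left pad shows at top px (448,166) and side px (378,287). Next, move over the escutcheon with tongs yaw at -20°.

Emit:
apply_moves(targets=[{"x": 0.005, "y": 0.02, "z": 0, "spin": -0.02}, {"x": 0.015, "y": 0.055, "z": 0, "spin": -0.04}, {"x": 0.025, "y": 0.095, "z": 0, "spin": -0.06}, {"x": 0.035, "y": 0.135, "z": 0, "spin": -0.08}, {"x": 0.045, "y": 0.175, "z": 0, "spin": -0.098}, {"x": 0.055, "y": 0.21, "z": 0, "spin": -0.098}, {"x": 0.063, "y": 0.235, "z": 0, "spin": -0.098}, {"x": 0.066, "y": 0.248, "z": 0, "spin": -0.098}])

```text
t: 6.7
position: [0.5174, -0.0533, 0.127]
orientation: [-180.0, -0.1, 160.1]
ft_force: [0.5, -0.3, -1.2]
opening: 0.0513
gripper_force: 7.1
```

```bash
python3 - <<'E'
from h import *
print("L pad before",tri((448,165.7),(377.7,287.3)))
p=np.array([.471,-.308]);d=np.array([np.cos(np.radians(-25.6)),np.sin(np.radians(-25.6))])
print("expected mid",p+.098*d)
a=env.snapshot("top")[:,:,::-1];b=env.snapshot("side")[:,:,::-1]
o=np.zeros((480,800,3),np.uint8)
o[:480,:400]=cv2.resize(a[110:230,310:410],None,fx=4,fy=4,interpolation=2);o[:400,402:798]=cv2.resize(b[170:270,300:399],None,fx=4,fy=4,interpolation=2)
cv2.imwrite("pics/t3.png",o);cv2.imwrite("pics/t3top.png",a);cv2.imwrite("pics/t3side.png",b);st()
dark=lambda h,S,v:v<55
print(blobs(a,(335,400,120,175),dark,10),blobs(b,(300,400,170,270),dark,10))
E
```

```text
L pad before (array([ 0.5706915 , -0.32875879,  0.13193071]), np.float64(0.00019003113960134))
expected mid [ 0.55937959 -0.3503444 ]
6.8 [ 0.518  -0.0542  0.1274] [-1.7998e+02 -9.0000e-02  1.6016e+02] op 0.051 gf 7.1 ft [ 0.5 -1.3 -0.8] j [ -9.   4. 117.  -0.  58. -79.]
[([364.6, 152.3], 323, [336, 142, 59, 33]), ([395.3, 166.3], 34, [394, 157, 3, 18])] [([329.4, 184.2], 336, [320, 170, 22, 43])]
```

View pics/t3.png

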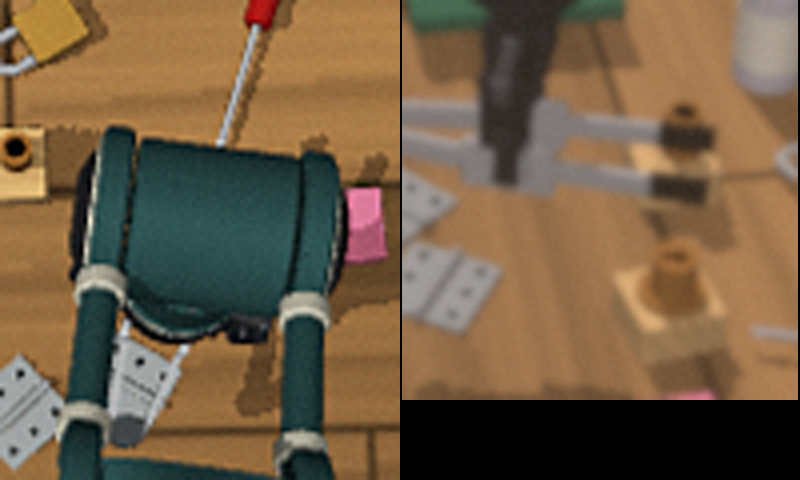

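Side view: pads at about px (371,204) and (369,217), with the escutcheon below; the top view is blocked by the arm. I'll check this against the predicted projection.

```bash
python3 - <<'E'
from h import *
y=np.radians(-19.85);d=np.array([np.cos(y),np.sin(y)]);n=np.array([-d[1],d[0]])
p=np.array([.518,-.0545]);m=p+.098*d
for s in(1,-1):print(proj("side",np.r_[m+s*.025*n,.131]))
print("tips mid",m)
E=np.array([.6105,-.0888])
print("esc top proj",proj("side",np.r_[E,.06]),proj("top",np.r_[E,.06]))
b=cv2.imread("pics/side0.png")
tgt=E-.098*d;print(tgt,rel((*tgt,.046),160.15))
E
```

```text
[370.96787958 204.04852715]
[368.41224438 216.96566779]
tips mid [ 0.61017731 -0.08777677]
esc top proj [367.61256041 233.57520858] [360.03357267 158.39745749]
[ 0.51832269 -0.05552323] ([-0.0009, -0.0011, 0.0814], 'spin', np.float64(0.0002))
```

Tips match the prediction within a pixel. Descending around the escutcheon.

Emit:
apply_moves(targets=[{"x": -0.002, "y": -0.001, "z": 0.008, "spin": 0}, {"x": -0.002, "y": -0.001, "z": 0.02, "spin": 0}, {"x": -0.002, "y": -0.001, "z": 0.032, "spin": 0}, {"x": -0.002, "y": -0.001, "z": 0.044, "spin": 0}, {"x": -0.002, "y": -0.001, "z": 0.048, "spin": 0}, {"x": -0.002, "y": -0.001, "z": 0.048, "spin": 0}, {"x": -0.002, "y": -0.001, "z": 0.048, "spin": 0}, {"x": -0.002, "y": -0.001, "z": 0.048, "spin": 0}])

```text
t: 7.6
position: [0.5205, -0.0572, 0.0809]
orientation: [180.0, 0.1, 160.0]
ft_force: [0.2, 0.2, -1.3]
opening: 0.0511
gripper_force: 7.1
```

```bash
python3 - <<'E'
from h import *
st();print(rel((.5195,-.0555,.046),160.15))
E
```

```text
7.6 [ 0.5205 -0.0572  0.0809] [1.7999e+02 7.0000e-02 1.6002e+02] op 0.0511 gf 7.1 ft [ 0.2  0.2 -1.3] j [ -9.   8. 119.  -0.  53. -79.]
([0.0016, 0.0013, 0.0349], 'spin', np.float64(-0.0023))
```

Emit:
apply_moves(targets=[{"x": 0.0015, "y": 0.0013, "z": 0.004, "spin": 0}, {"x": 0.0015, "y": 0.0013, "z": 0.01, "spin": 0}, {"x": 0.0015, "y": 0.0013, "z": 0.018, "spin": 0}, {"x": 0.0015, "y": 0.0013, "z": 0.026, "spin": 0}, {"x": 0.0015, "y": 0.0013, "z": 0.032, "spin": 0}, {"x": 0.0015, "y": 0.0013, "z": 0.035, "spin": 0}, {"x": 0.0015, "y": 0.0013, "z": 0.035, "spin": 0}, {"x": 0.0015, "y": 0.0013, "z": 0.035, "spin": 0}])

```text
t: 8.4
position: [0.519, -0.0554, 0.0453]
orientation: [180.0, -0.0, 160.0]
ft_force: [0.5, 0.2, -2.4]
opening: 0.0512
gripper_force: 7.1
```

```bash
python3 - <<'E'
from h import *
a=env.snapshot("top")[:,:,::-1];b=env.snapshot("side")[:,:,::-1]
o=np.zeros((440,790,3),np.uint8)
o[:440,:320]=cv2.resize(a[120:230,320:400],None,fx=4,fy=4,interpolation=2);o[:420,330:780]=cv2.resize(b[200:270,325:400],None,fx=6,fy=6,interpolation=2)
cv2.imwrite("pics/t4.png",o);st()
E
```

```text
8.5 [ 0.5193 -0.0555  0.0456] [1.7999e+02 4.0000e-02 1.6001e+02] op 0.0508 gf 7.1 ft [-0.   0.5 -0.7] j [ -9.  11. 120.  -0.  49. -79.]
```

View pics/t4.png

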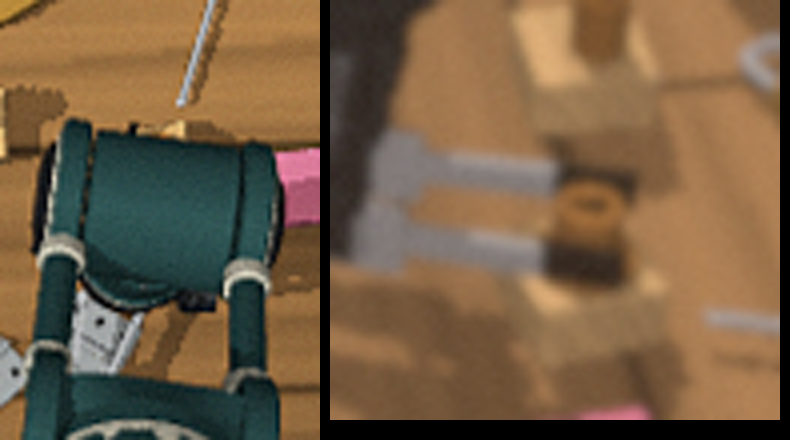

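The body stands between the two pads (side crop, about (590,225)). Closing now.

Emit:
apply_moves(targets=[{"x": 0, "y": 0, "z": 0, "spin": 0}, {"x": 0, "y": 0, "z": 0, "spin": 0}, {"x": 0, "y": 0, "z": 0, "spin": 0}, {"x": 0, "y": 0, "z": 0, "spin": 0}, {"x": 0, "y": 0, "z": 0, "spin": 0}, {"x": 0, "y": 0, "z": 0, "spin": 0}, {"x": 0, "y": 0, "z": 0, "spin": 0}, {"x": 0, "y": 0, "z": 0, "spin": 0}], hand=0.036, newtons=45)

```text
t: 9.3
position: [0.5193, -0.0554, 0.0455]
orientation: [180.0, 0.0, 160.0]
ft_force: [0.3, -0.2, 0.4]
opening: 0.0431
gripper_force: 45.6
```

Emit:
apply_moves(targets=[{"x": 0, "y": 0, "z": -0.003, "spin": 0}, {"x": 0, "y": 0, "z": -0.01, "spin": 0}, {"x": 0, "y": 0, "z": -0.02, "spin": 0}, {"x": 0, "y": 0, "z": -0.035, "spin": 0}, {"x": 0, "y": 0, "z": -0.05, "spin": 0}, {"x": 0, "y": 0, "z": -0.065, "spin": 0}, {"x": 0, "y": 0, "z": -0.08, "spin": 0}, {"x": 0, "y": 0, "z": -0.09, "spin": 0}])

```text
t: 10.1
position: [0.5195, -0.0555, 0.1372]
orientation: [180.0, 0.1, 160.0]
ft_force: [0.5, 0.0, -3.2]
opening: 0.0426
gripper_force: 45.9
```

```bash
python3 - <<'E'
from h import *
b=env.snapshot("side")[:,:,::-1]
cv2.imwrite("pics/t5.png",cv2.resize(b[140:270,300:420],None,fx=4,fy=4,interpolation=2));st()
E
```

```text
10.15 [ 0.5205 -0.0556  0.1386] [179.95   0.24 160.01] op 0.0432 gf 45.9 ft [ 0.4  0.2 -0.7] j [ -9.   4. 117.   0.  59. -79.]
```

View pics/t5.png

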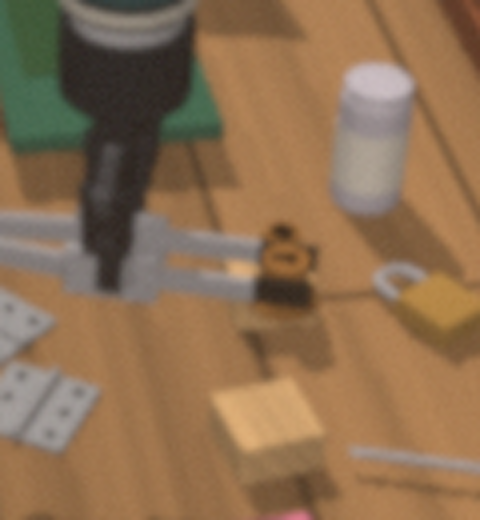

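Escutcheon lifted upright in the tips, and its block is empty. Next, carry it to the lock hole with the yaw unchanged.

```bash
python3 - <<'E'
from h import *
print(rel((.5675-.0915,.257+.0333,.152),160.0,([.5195,-.0555,.1365],[180,0,160.0])))
E
```

```text
([0.1591, 0.3101, -0.0155], 'spin', np.float64(-0.0))
```

Emit:
apply_moves(targets=[{"x": 0.003, "y": 0.006, "z": -0.004, "spin": 0}, {"x": 0.01, "y": 0.02, "z": -0.008, "spin": 0}, {"x": 0.02, "y": 0.04, "z": -0.012, "spin": 0}, {"x": 0.032, "y": 0.063, "z": -0.015, "spin": 0}, {"x": 0.045, "y": 0.088, "z": -0.015, "spin": 0}, {"x": 0.058, "y": 0.114, "z": -0.015, "spin": 0}, {"x": 0.071, "y": 0.14, "z": -0.015, "spin": 0}, {"x": 0.084, "y": 0.165, "z": -0.015, "spin": 0}])

```text
t: 10.95
position: [0.4949, 0.1306, 0.1495]
orientation: [-180.0, -0.1, 160.0]
ft_force: [0.0, -1.0, -3.1]
opening: 0.0429
gripper_force: 46.0
```

Emit:
apply_moves(targets=[{"x": 0.013, "y": 0.025, "z": 0, "spin": 0}, {"x": 0.026, "y": 0.05, "z": 0, "spin": 0}, {"x": 0.038, "y": 0.074, "z": 0, "spin": 0}, {"x": 0.049, "y": 0.096, "z": 0, "spin": 0}, {"x": 0.059, "y": 0.115, "z": 0, "spin": 0}, {"x": 0.067, "y": 0.13, "z": 0, "spin": 0}, {"x": 0.072, "y": 0.14, "z": 0, "spin": 0}, {"x": 0.075, "y": 0.145, "z": 0, "spin": 0}])

```text
t: 11.75
position: [0.4748, 0.2913, 0.1499]
orientation: [-180.0, -0.0, 160.1]
ft_force: [0.5, -0.0, -2.2]
opening: 0.0432
gripper_force: 46.0
```

Emit:
apply_moves(targets=[{"x": 0, "y": 0, "z": 0, "spin": 0}, {"x": 0, "y": 0, "z": 0, "spin": 0}, {"x": 0, "y": 0, "z": 0, "spin": 0}, {"x": 0, "y": 0, "z": 0, "spin": 0}, {"x": 0, "y": 0, "z": 0, "spin": 0}, {"x": 0, "y": 0, "z": 0, "spin": 0}, {"x": 0, "y": 0, "z": 0, "spin": 0}, {"x": 0, "y": 0, "z": 0, "spin": 0}])

```text
t: 12.55
position: [0.4755, 0.2902, 0.1503]
orientation: [-180.0, 0.0, 160.0]
ft_force: [0.0, 0.0, -2.8]
opening: 0.043
gripper_force: 46.0
```

```bash
python3 - <<'E'
from h import *
a=env.snapshot("top")[:,:,::-1];b=env.snapshot("side")[:,:,::-1]
o=np.zeros((440,790,3),np.uint8)
o[:440,:400]=cv2.resize(a[110:220,200:300],None,fx=4,fy=4,interpolation=2);o[:400,405:785]=cv2.resize(b[100:200,280:375],None,fx=4,fy=4,interpolation=2)
cv2.imwrite("pics/t6.png",o);st()
s=env.observe();e=np.array(s["position"])+[.0915,-.0333,-.0155];print(e)
print("exp px esc top",proj("top",e+[0,0,.03]),proj("side",e+[0,0,.03]))
E
```

```text
12.65 [0.4754 0.2903 0.1503] [-180.     -0.    160.02] op 0.0433 gf 46.0 ft [-0.4  0.5 -2.9] j [ 29.   7. 112.  -0.  61. -41.]
[0.56691212 0.25697077 0.13478289]
exp px esc top [237.58513569 169.61995495] [328.26667268 127.0433191 ]
```

View pics/t6.png

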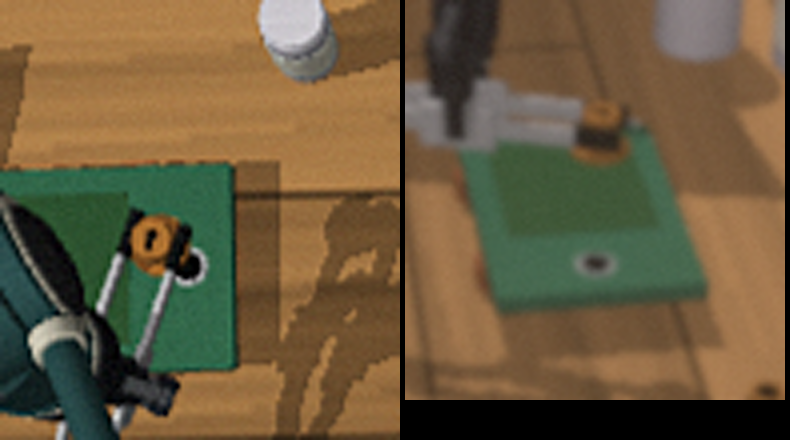

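The escutcheon's top is at crop (158,240) in the top view and (605,110) in the side view. I predicted (150,238) and (598,108), so it is centred within a few mm, upright and about 10 cm above the door. Handing in.

```bash
python3 -c "
from workcell import env
print(env.job_done())"
```

```text
the job is handed in; nothing more can be done
None
```

I handed the job in with the escutcheon held upright in the tongs, centred over the lock hole to within a few millimetres and about 10 cm above the door; the verdict was not returned.

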